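Torque down the cap of a pressure digestion vessel

TASK

The screw cap of the steel digestion vessel in the blue bench holder is only hand-tight. Set the ring of the torque wrench right down over the cap's hexagon, turn it clockwise (seen from above) until the wrench breaks over at its set torque, and stop there without forcing the cap any further. Then lift the wrench off and lay it back flat on the worktop where you took it from, leaving the bottles, the dish and the timer undisturbed.

Things in the scene. Friction and masses are not known exactly. Their poses are not given: they have to be found in the camera images.
- hexagon (a point): On the cap's axis at the foot of its steel hexagon, 107.5 mm above the worktop, on the shoulder where the wrench's ring rests. Hexagon 41 mm across flats, 14.5 mm straight + 3.5 mm chamfer, with a brass plug on top: 25 mm in all above this point. z up; x square out of a flat: the ring fits when its x agrees with this x within 3 degrees modulo 60 degrees. Turns with the cap.
- cap (a joint): Angle of the screw cap (rad), growing as it is turned clockwise (tightened). Hand-tight at the start (0.15 to 0.4). Turning it takes 0.9 N m + 0.5 N m per rad of this value, and it stays where it is left, so the wrench lets go at about 0.70 to 0.78. Below 0.62 it is not tight, above 0.95 it has been forced.
- holder: Bench holder, fixed: bolted plate 110 x 110 x 12 mm, blue clamp collar 80 mm wide and 52 mm high with two ears, and in it the steel vessel, 58 mm wide, whose knurled cap (67 mm wide) spans 85.5 to 107.5 mm above the worktop. Origin: centre of the plate's underside, under the cap's axis.
- socket (a point): Centre of the underside of the wrench's ring, on its axis; z = 0 when it lies on the worktop. x along the handle, z up out of the face with the red pointer. Through hexagon 43.2 mm across flats (x square to a flat), ring 20 mm high, 79 mm across with the dark eye of the handle. Wrench about 0.43 kg, centre of mass about 0.09 m from here along the handle.
- grip (a point): Middle of the wrench's black ribbed rubber grip: 150 mm from the ring's axis along x, 12 mm above the underside. Grip 100 mm long, 22 mm wide, 24 mm high, flat sides; x along the handle to its free end (200 mm from the ring's axis), z up. The undersides of grip and ring are level.
- wrench_handle (a joint): Break-over hinge of the wrench (rad): the handle's eye pivots about the ring's own axis. A preloaded spring holds it rigid at 0; at 1.25 N m clockwise it gives way and runs to a stop at 0.14 with hardly more force (the red pointer on the ring leaves the white line on the eye), and springs back when unloaded. Pushing on beyond the stop turns the cap further.
- ethanol_bottle: White bottle with red cap, 62 mm wide, 150 mm tall, standing upright beside the vessel on one side or the other, where it is in the way of a handle swung on that side. Origin: centre of its underside.
- petri_silt: Flat clear petri dish with lid, 90 mm wide and 15 mm high, on the other side of the vessel; the wrench passes over it. Origin: centre of its underside.
- lab_timer: Cream countdown timer, 64 x 68 x 18 mm, lying nearer the robot. Origin: centre of its underside.
- dropper_iodine: Amber dropper bottle, 36 mm wide, 113 mm tall, in front of the folders. Origin: centre of its underside.
- sample_bottle: White bottle with blue cap, 58 mm wide, 125 mm tall, at the left. Origin: centre of its underside.
- file_boxes: Three upright folders (blue, red, grey), fixed: a block that reaches from 99 mm in front of this point (-x) to 101 mm behind it and 88 mm to the right (-y) to 87 mm to the left, 255 mm high. Keep the gripper's body clear of it.
- flask_a: Left-hand glass flask with a red stopper behind the vessel, fixed; up to 95 mm wide at the foot, neck 34 mm wide, 260 mm high. Origin: underside of the flask, within 5 mm of its axis.
- flask_b: Right-hand glass flask with a red stopper behind the vessel, fixed; up to 113 mm wide at the foot, neck 34 mm wide, 290 mm high. Origin: underside of the flask on its axis.

How it is judged:
On the way, in this order (a step that is already met when the one before it is completed fails the run):
1. the ring of the wrench is seated on the hexagon (horizontal distance between socket and hexagon below 0.005 m and z of socket in the frame of hexagon between -0.004 and 0.005 m), for 0.1 s.
2. the hinge of the wrench breaks over while its ring is on the hexagon (value of joint wrench_handle above 0.08 rad and horizontal distance between socket and hexagon below 0.006 m and z of socket in the frame of hexagon below 0.01 m), for 0.05 s.
At the end, for the whole second after the job is handed in: The cap is tight (joint cap 0.62 to 0.95) and the wrench, unloaded and sprung back straight, lies flat and still on the worktop with ring and grip within 6 cm of where they lay at the start (value of joint cap between 0.62 and 0.95 rad and value of joint wrench_handle below 0.03 rad and distance of each of socket, grip from where it was at the start of the episode below 0.06 m and height (world z) of socket below 0.006 m and angle between wrench's own z axis and vertical below 0.08 rad and linear speed of wrench below 0.02 m/s); the robot touches nothing.
It fails at once if the cap is forced well past the set torque (value of joint cap above 0.95 rad).
It fails at once if a bottle, the dish or the timer is moved by more than 15 mm (distance of any of ethanol_bottle, petri_silt, lab_timer, dropper_iodine, sample_bottle from where it was at the start of the episode above 0.015 m).
It also fails if it takes over 69 s, if anything falls off the work surface, if the arm or the gripper's body presses on something with over 40 N, if the wrist force passes 120 N, or if a joint passes its speed limit or range.

ROBOT

A 6-joint arm with a two-finger parallel gripper is mounted at the origin on a cart in front of the work surface, level with it; the furniture and walls round the work are solid. World frame = base frame: x ahead of the robot, y to its left, z up, the work surface at z = 0. Lengths are in m, angles in rad, forces in N, time in s.
With the tool pointing down it reaches from about 0.375 to 0.975 m from the base axis. Payload 3.8 kg.
Tool frame: the origin (TCP) lies at the very end of the fingers, on their centre line; the grasp point (between the pads) lies 19 mm behind it; z points along the fingers, y is the line along which they close (so a half turn about z gives the same grasp; the last joint's range is limited). The gripper opens to 85 mm and grips with 20 to 120 N. Pads are 22 mm wide; open, the fingers measure 114 mm over their backs; the gripper's body (76 mm by 85 mm) begins 54 mm behind the grasp point. The pads swing forward as they close: fully open they stand 13 mm farther back than shut.
Start: joints at [1.272, 0.264, 1.604, -0, 1.274, -0.037], TCP at [0.175, 0.652, 0.231] pointing down, gripper open.
Joint ranges: [-2.63, 2.63], [-0.94, 2.18], [0.31, 2.57], [-1.31, 4.45], [0, 2.66], [-2.55, 2.55]. Speed limits (rad/s): [2.57, 2.57, 3.14, 3.14, 3.14, 3.14].

INTERFACE

Orientations are given as a rotation vector (axis times angle).
In Python, from station import sensors, grab_frame, camera_info, ticket gives the robot as it stands. The module is installed in compiled form; this text tells all that it offers.
- The arm moves only by the shell command python3 -m handwheel 'ROWS' [FORCE]. ROWS is a JSON object whose one key "deltas" holds a list that holds one entry, the list of rows, each a list of 5 numbers: the finger opening in mm, from 0 to 85.4, then the shift along the tool's x, y, z in mm, then the turn about the tool's z in degrees. In form: {"deltas": [[[jaw, x, y, z, turn], ...]]}. A call has 1 to 5 rows; each row shifts and turns the commanded pose from where the row before left it, along the tool's axes as they then stand; what a row does not reach is not made up. A row lasts 1/8 s, in which the tool goes at most 62.5 mm and 10.7 degrees, less where a joint would pass 70% of its speed; a pose out of reach is approached as far as the arm can. A call with a gripper value outside its range is refused whole. The fingers move at their own pace and stop on an object; FORCE is the grip in N (left out, the last holds). Time passes only in rows, so rows that do not move let the fingers close. It gives the time, the measured TCP pose, the force, the opening and the grip force at its end, in the units of the state.
- sensors.state(): the state, without advancing time (a new reading comes with each control period).
- grab_frame(name): name is "side" or "top"; returns (picture, depth): 420x560x3 uint8, blue, green, red; 420x560 float32, m along the optical axis (not along the pixel's ray), 0 where there is no reading.
- camera_info(name): a dict with "fx", "fy", "cx", "cy" (pixels), "view" (4x4, takes a point from world to camera coordinates). Camera axes: x right, y down, z forward; pixel columns grow to the right and rows downward; lengths in m; the calibration is good to about 2 mm. A picture is of the moment at which its call begins. camera_info takes no time and is no camera call.
- ticket.hand_in(): hands the job in; it is judged then, once.
The state is a dict: "time_s": time; "q": joint angles; "qvel": joint speeds; "tau": joint torques, N m; "ee_pos": TCP position; "tool_rot": TCP orientation; "ft_force": force on the tool from outside, world axes, zero at the start; "torque": the same for the moment, N m; "gripper_width": opening from 0.0 (shut) to 1.0 (fully open); "grasp_force": force on a finger pad.
Only numpy, scipy, OpenCV 4.12 (cv2) and the standard library are available. Lean on these libraries where they do the work, as an engineer would, in place of code of your own. Each camera call takes 0.05 s, during which the arm holds its last target. There are 200 camera calls.

## Working session

There is one attempt and no reset: what is moved stays moved. The work goes in short steps, Python scripts to look and compute and a shell command to move; the robot and the scene stay as the last step left them, time stands still between calls to the robot, and variables do not carry over. Pictures are saved under pics/ and viewed, at most 10 in all, crops included, and the job is handed in when it is done.

```bash
mkdir -p pics; cat > h.py <<'E'
import numpy as np, cv2
from station import sensors, grab_frame, camera_info, ticket
def ray(ci,u,v):
    V=np.array(ci["view"]);R=V[:3,:3];t=V[:3,3]
    d=R.T@np.array([(u-ci["cx"])/ci["fx"],(v-ci["cy"])/ci["fy"],1]);return -R.T@t,d
def onz(ci,u,v,z):
    o,d=ray(ci,u,v);return o+d*(z-o[2])/d[2]
def proj(ci,p):
    c=np.array(ci["view"])@np.append(p,1);return np.array([ci["fx"]*c[0]/c[2]+ci["cx"],ci["fy"]*c[1]/c[2]+ci["cy"]])
def cloud(ci,d):
    v,u=np.mgrid[:d.shape[0],:d.shape[1]]
    P=np.stack([(u-ci["cx"])/ci["fx"]*d,(v-ci["cy"])/ci["fy"]*d,d],-1)
    V=np.array(ci["view"]);return (P-V[:3,3])@V[:3,:3]
E
python3 - <<'E'
from h import *
for n in("top","side"):
    p,d=grab_frame(n);cv2.imwrite(f"pics/{n}0.png",p);np.savez(f"{n}0.npz",p=p,d=d)
    ci=camera_info(n);print(n,ci["fx"],ci["cx"],ci["cy"],ray(ci,280,210))
s=sensors.state();print({k:np.round(v,3) for k,v in s.items()})
E
```

```text
top 443.32381968116044 282.60795188016857 209.92027971243908 (array([0.48652481, 0.07420509, 1.11595614]), array([ 0.09071297, -0.0110614 , -0.99583304]))
side 460.7658638564595 281.79446656058644 206.3188823972873 (array([-0.09331471, -0.96903855,  0.61897405]), array([ 0.49144987,  0.76541392, -0.41556895]))
{'time_s': np.float64(0.1), 'q': array([ 1.272,  0.265,  1.605,  0.   ,  1.274, -0.037]), 'qvel': array([-0.   , -0.002, -0.002,  0.001, -0.001,  0.002]), 'tau': array([-0.000e+00, -5.167e+01, -3.686e+01, -0.000e+00,  6.000e-03,
       -0.000e+00]), 'ee_pos': array([0.175, 0.651, 0.23 ]), 'tool_rot': array([-4.100e-01, -3.114e+00,  3.000e-03]), 'ft_force': array([-0.688, -0.377,  0.131]), 'torque': array([-0.014,  0.034,  0.036]), 'grasp_force': np.float64(0.0), 'gripper_width': np.float64(1.002)}
```

View pics/top0.png

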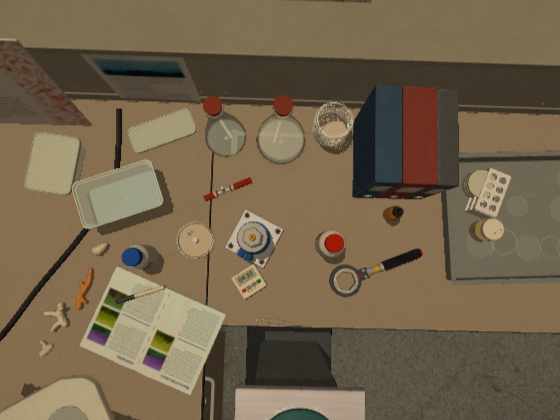

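View pics/side0.png

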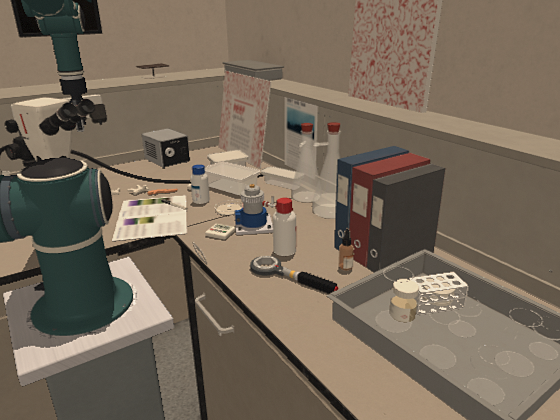

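```bash
python3 - <<'E'
from h import *
z=np.load("top0.npz");p=z["p"];d=z["d"];ci=camera_info("top")
C=cloud(ci,d)
def at(u,v,z):print((u,v),onz(ci,u,v,z).round(3),"depth pt",C[v,u].round(3))
for u,v,h in((254,238,.13),(195,240,.015),(334,243,.15),(345,281,.02),(400,261,.024),(395,213,.1),(248,282,.018),(135,258,.12)):at(u,v,h)
# crops x6
cv2.imwrite("pics/cap.png",cv2.resize(p[205:275,210:300],None,fx=8,fy=8,interpolation=cv2.INTER_CUBIC))
cv2.imwrite("pics/wr.png",cv2.resize(p[240:310,320:430],None,fx=7,fy=7,interpolation=cv2.INTER_CUBIC))
E
```

```text
(254, 238) [0.512 0.119 0.13 ] depth pt [0.512 0.119 0.13 ]
(195, 240) [0.506 0.27  0.015] depth pt [0.506 0.27  0.015]
(334, 243) [ 0.506 -0.056  0.15 ] depth pt [ 0.506 -0.056  0.148]
(345, 281) [ 0.416 -0.102  0.02 ] depth pt [ 0.415 -0.105  0.001]
(400, 261) [ 0.468 -0.237  0.024] depth pt [ 0.469 -0.235  0.03 ]
(395, 213) [ 0.58  -0.203  0.1  ] depth pt [ 0.581 -0.207  0.085]
(248, 282) [0.407 0.135 0.018] depth pt [0.407 0.136 0.016]
(135, 258) [0.461 0.382 0.12 ] depth pt [0.461 0.38  0.127]
```

View pics/cap.png

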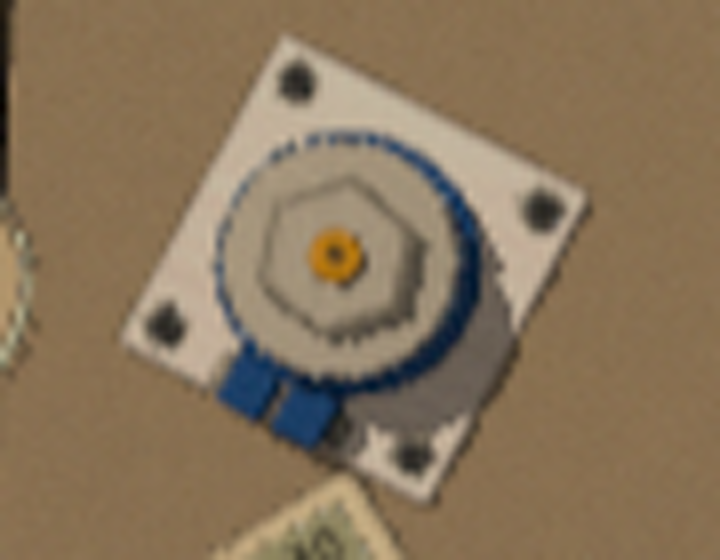

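View pics/wr.png

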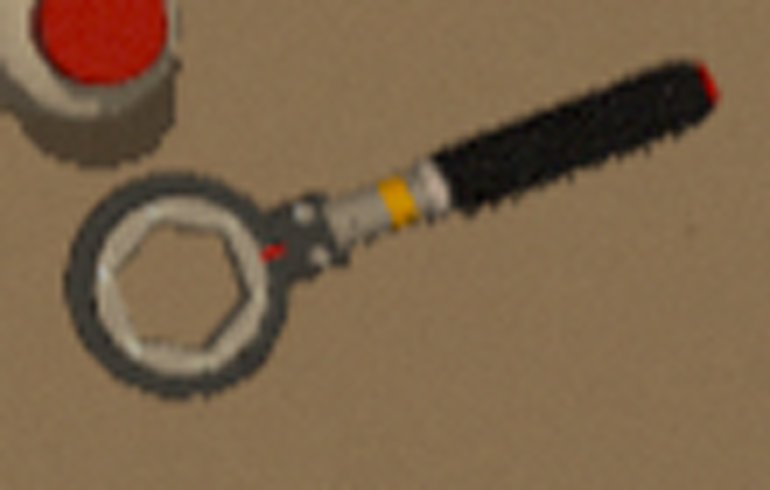

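```bash
cat > meas.py <<'E'
from h import *
def hexori(pts):
    # dominant 6-fold direction of side normals from a world-xy contour (dense)
    c=pts.mean(0);r=pts-c;a=np.arctan2(r[:,1],r[:,0]);R=np.hypot(*r.T)
    g=np.linspace(-np.pi,np.pi,720,endpoint=False);o=np.argsort(a)
    Rg=np.interp(g,a[o],R[o],period=2*np.pi)
    h=(Rg*np.exp(6j*g)).mean();ph=np.degrees(np.angle(h))/6 # vertices at ph mod 60
    return c,(ph+30)%60,abs(h)/Rg.mean(),Rg.mean()
def wrench(p,ci,z=.02,zg=.024,box=(240,310,320,430)):
    r0,r1,c0,c1=box
    g=cv2.cvtColor(p,cv2.COLOR_BGR2HSV)[r0:r1,c0:c1]
    return g
E
python3 - <<'E'
from meas import *
z=np.load("top0.npz");p=z["p"];d=z["d"];ci=camera_info("top");C=cloud(ci,d)
# cap by depth
near=np.hypot(C[...,0]-.51,C[...,1]-.12)<.06
for lo,hi,n in((.09,.115,"knurl"),(.113,.128,"hex"),(.1285,.15,"plug")):
    m=near&(C[...,2]>lo)&(C[...,2]<hi);q=C[m];print(n,len(q),q.mean(0).round(4),q[:,2].min().round(4),q[:,2].max().round(4))
up=8
z8=cv2.resize(np.where(near,C[...,2],0).astype(np.float32),None,fx=up,fy=up,interpolation=cv2.INTER_CUBIC)
for th in(.112,.116,.12):
    m=(z8>th).astype(np.uint8);cs,_=cv2.findContours(m,0,1);k=max(cs,key=cv2.contourArea)[:,0].astype(float)
    uv=(k+.5)/up-.5
    w=np.array([onz(ci,u,v,.124)[:2] for u,v in uv]);(cc,rr,_)=cv2.minAreaRect(w.astype(np.float32)*1000);
    print(th,hexori(w),"rect",cc,rr)
m=near&(C[...,2]>.08);cs,_=cv2.findContours(m.astype(np.uint8),0,1);k=max(cs,key=cv2.contourArea)[:,0].astype(np.float32)
(u,v),r=cv2.minEnclosingCircle(k);print("knurl circ",onz(ci,u,v,.1075),r)
# brass plug
hsv=cv2.cvtColor(p,cv2.COLOR_BGR2HSV)
m=cv2.inRange(hsv,(10,150,120),(30,255,255));m[~near]=0;ys,xs=np.nonzero(m);print("plug",len(xs),onz(ci,xs.mean(),ys.mean(),.1325))
# wrench
m=(cv2.inRange(hsv,(0,0,0),(179,255,45)));b=np.zeros_like(m);b[240:310,320:430]=1;m[b==0]=0
n,l,st,ct=cv2.connectedComponentsWithStats(m)
for i in range(1,n):
    if st[i,4]>40:print(i,st[i],ct[i])
# ring/handle by depth
H=(C[...,2]>.010)&(b>0)&(C[...,2]<.04);
cs,_=cv2.findContours(H.astype(np.uint8),0,1)
for k in cs:print(cv2.contourArea(k),cv2.boundingRect(k))
E
```

```text
knurl 404 [0.5159 0.1245 0.1067] 0.0937 0.1134
hex 245 [0.5159 0.1248 0.1242] 0.1134 0.1279
plug 41 [0.5174 0.1258 0.1317] 0.1286 0.1353
0.112 (array([0.51601906, 0.12538241]), np.float64(19.39513798502356), np.float64(0.028815806752905467), np.float64(0.021706018391950514)) rect (515.9046020507812, 125.38813781738281) (43.59270477294922, 46.30479049682617)
0.116 (array([0.51599014, 0.12528353]), np.float64(19.605850770243947), np.float64(0.02889223640238128), np.float64(0.021164990360311244)) rect (515.885986328125, 125.32670593261719) (42.56032180786133, 45.359619140625)
0.12 (array([0.51571531, 0.12510035]), np.float64(20.087073224185005), np.float64(0.028959513463875642), np.float64(0.020574300632281668)) rect (516.3468627929688, 124.80687713623047) (45.045188903808594, 40.9115104675293)
knurl circ [0.51599345 0.12502581 0.1075    ] 15.119585990905762
plug 33 [0.49157347 0.15857385 0.1325    ]
1 [382 249  39  21 340] [401.53529412 259.01764706]
0.0 (324, 255, 1, 1)
0.0 (320, 253, 2, 2)
1283.0 (330, 248, 93, 48)
```

```bash
python3 - <<'E'
from meas import *
z=np.load("top0.npz");p=z["p"];d=z["d"];ci=camera_info("top");C=cloud(ci,d)
g=cv2.cvtColor(p,cv2.COLOR_BGR2GRAY).astype(float)
gx=cv2.Scharr(g,-1,1,0);gy=cv2.Scharr(g,-1,0,1)
def grad6(c,zp,r0,r1):
    v,u=np.mgrid[200:310,220:380].reshape(2,-1)
    W=np.array([onz(ci,a,b,zp)[:2] for a,b in zip(u,v)])-c;R=np.hypot(*W.T);k=(R>r0)&(R<r1)
    # world gradient dir: image up=+x, left=+y approx; use actual local mapping
    e=1.0;o=onz(ci,280,240,zp)[:2];J=np.array([onz(ci,281,240,zp)[:2]-o,onz(ci,280,241,zp)[:2]-o]) #rows d/du,d/dv
    G=np.stack([gx[v[k],u[k]],gy[v[k],u[k]]],1)@np.linalg.inv(J).T
    mag=np.hypot(*G.T);a=np.arctan2(G[:,1],G[:,0])
    h=(mag**2*np.exp(6j*a)).sum()/(mag**2).sum();return (np.degrees(np.angle(h))/6)%60,abs(h)
c=np.array([.516,.125])
for r in((.013,.022),(.015,.024),(.017,.024)):print("cap",grad6(c,.124,*r))
# wrench
b=np.zeros(g.shape,bool);b[240:310,326:430]=1
H=((C[...,2]>.010)&b&(C[...,2]<.04)).astype(np.uint8)
k=max(cv2.findContours(H,0,1)[0],key=cv2.contourArea)[:,0].astype(float)
w=np.array([onz(ci,u,v,.02)[:2] for u,v in k])
from scipy.optimize import least_squares
s=w[w[:,1]>-.12]
for _ in range(2):
    f=least_squares(lambda x:np.hypot(*(s-x[:2]).T)-x[2],[.41,-.105,.039],loss="soft_l1",f_scale=.001).x
    s=w[(w-f[:2])@np.array([.36,-.93])<.015]
print("ring",f)
m=cv2.inRange(cv2.cvtColor(p,cv2.COLOR_BGR2HSV),(0,0,0),(179,255,45))>0;m[:, :382]=0;m&=b
ys,xs=np.nonzero(m);G=np.array([onz(ci,u,v,.024)[:2] for u,v in zip(xs,ys)])
(cx,cy),(a,bb),an=cv2.minAreaRect((G*1000).astype(np.float32));print("grip rect",cx,cy,a,bb,an)
gc=np.array([cx,cy])/1000;vx=cv2.fitLine(G.astype(np.float32),cv2.DIST_L2,0,.01,.01).ravel();print("line",vx,np.degrees(np.arctan2(vx[1],vx[0])))
dd=gc-f[:2];print("ring->grip",np.hypot(*dd),np.degrees(np.arctan2(dd[1],dd[0])))
print("ring hex",grad6(f[:2],.02,.016,.026))
# overlay
big=cv2.resize(p[215:265,230:280],None,fx=11,fy=11,interpolation=cv2.INTER_CUBIC)
for ang,col in((79.7,(0,0,255)),(85,(0,255,0))):
    P=[]
    for i in range(6):
        t=np.radians(ang+30+60*i);q=proj(ci,[c[0]+.0205/np.cos(np.pi/6)*np.cos(t),c[1]+.0205/np.cos(np.pi/6)*np.sin(t),.122]);P.append((q-[230,215]+.5)*11)
    cv2.polylines(big,[np.int32(P)],True,col,1)
cv2.imwrite("pics/ov.png",big)
E
```

```text
cap (np.float64(19.88831898404252), np.float64(0.6110213600633373))
cap (np.float64(20.70917576858545), np.float64(0.5881215276500766))
cap (np.float64(20.729252388667863), np.float64(0.5698658430535387))
ring [ 0.41915992 -0.10240437  0.03787459]
grip rect 473.50360107421875 -240.74732971191406 21.64501953125 96.80793762207031 21.720935821533203
line [ 0.36960652 -0.9291884   0.47343278 -0.24036969] -68.30864
ring->grip 0.14863381173481444 -68.5541773257625
ring hex (np.float64(53.2783838215994), np.float64(0.515526937005662))
```

View pics/ov.png

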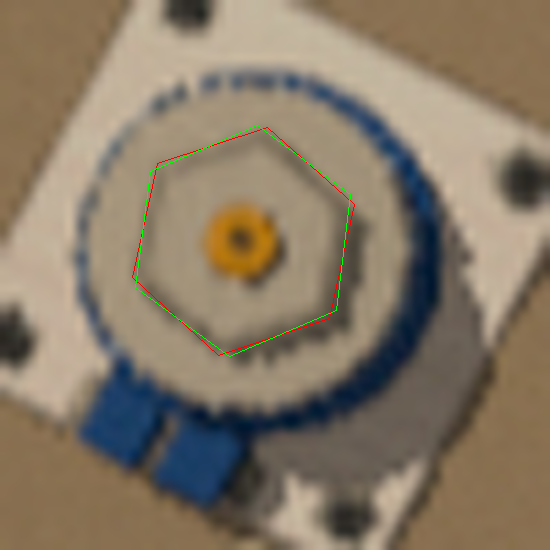

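```bash
cat > st.py <<'E'
from h import *
from scipy.spatial.transform import Rotation as Ro
import sys
s=sensors.state();R=Ro.from_rotvec(s["tool_rot"]).as_matrix()
print("t",round(float(s["time_s"]),2),"pos",np.round(s["ee_pos"],4),"yaw",round(np.degrees(np.arctan2(R[1,0],R[0,0])),2),"zax",R[:,2].round(3),"F",np.round(s["ft_force"],1),"T",np.round(s["torque"],2),"q1,6",np.degrees(s["q"])[[0,5]].round(1),"w",round(float(s["gripper_width"]),3),"g",round(float(s["grasp_force"]),1))
if len(sys.argv)>=4:
    t=np.array([float(a) for a in sys.argv[1:4]]);print("tool shift mm",(R.T@(t-s["ee_pos"])*1000).round(1))
E
python3 -m handwheel '{"deltas": [[[85,-54,14.5,0,0],[85,-54,14.5,0,0],[85,-54,14.5,0,0],[85,-54,14.5,0,0],[85,-54,14.5,0,0]]]}' && python3 -m handwheel '{"deltas": [[[85,-15,-54,0,0],[85,-15,-54,0,0],[85,-15,-54,0,0],[85,-15,-54,0,0],[85,-15,-54,0,0]]]}' && python3 st.py .465 -.219 .23
```

```text
time_s: 0.72
ee_pos: [0.4558, 0.6517, 0.2304]
tool_rot: [-0.41, -3.114, 0.001]
ft_force: [0.2, 0.7, 0.7]
gripper_width: 0.996
grasp_force: 0.0
time_s: 1.35
ee_pos: [0.4564, 0.3699, 0.2306]
tool_rot: [-0.41, -3.114, 0.001]
ft_force: [0.1, 0.4, 1.8]
gripper_width: 0.994
grasp_force: 0.0
t 1.35 pos [0.4564 0.3699 0.2306] yaw 165.01 zax [-0.001 -0.001 -1.   ] F [0.1 0.4 1.8] T [-0.01 -0.06  0.03] q1,6 [ 36.6 -38.4] w 0.994 g 0.0
tool shift mm [-160.6 -566.6    1.1]
```

```bash

python3 -m handwheel '{"deltas": [[[85,-16,-56.7,0,0],[85,-16,-56.7,0,0],[85,-16,-56.7,0,0],[85,-16,-56.7,0,0],[85,-16,-56.7,0,0]]]}' >/dev/null && python3 -m handwheel '{"deltas": [[[85,-16,-56.7,0,0],[85,-16,-56.7,0,0],[85,-16,-56.7,0,0],[85,-16,-56.7,0,0],[85,-16,-56.7,0,0]]]}' >/dev/null; python3 st.py
python3 -m handwheel '{"deltas": [[[85,0,0,0,10.6],[85,0,0,0,10.6],[85,0,0,0,10.6],[85,0,0,0,10.6],[85,0,0,0,10.6]]]}' >/dev/null; python3 -m handwheel '{"deltas": [[[85,0,0,0,10.6],[85,0,0,0,10.6],[85,0,0,0,10.6],[85,0,0,0,10.6],[85,0,0,0,10.6]]]}' >/dev/null;python3 -m handwheel '{"deltas": [[[85,0,0,0,10.6],[85,0,0,0,10.6],[85,0,0,0,10.6],[85,0,0,0,10.6],[85,0,0,0,10.6]]]}' >/dev/null;python3 -m handwheel '{"deltas": [[[85,0,0,0,10.6],[85,0,0,0,10.6],[85,0,0,0,10.6],[85,0,0,0,10.6],[85,0,0,0,10.6]]]}' >/dev/null;python3 -m handwheel '{"deltas": [[[85,0,0,0,10.6],[85,0,0,0,10.6],[85,0,0,0,0]]]}' >/dev/null; python3 st.py .4652 -.2186 .10
```

```text
t 2.6 pos [ 0.4641 -0.219   0.231 ] yaw 164.98 zax [-0.  0. -1.] F [ 0.5  0.1 -0.6] T [-0.05 -0.02  0.01] q1,6 [ -28.1 -103. ] w 0.996 g 0.0
t 5.47 pos [ 0.4643 -0.217   0.2308] yaw -68.08 zax [-0.001  0.    -1.   ] F [-0.   0.7 -0. ] T [-0.03  0.    0.02] q1,6 [-27.8 130.3] w 0.995 g 0.0
tool shift mm [  1.9  -0.3 130.8]
```

```bash

python3 -m handwheel '{"deltas": [[[60,1.9,-0.3,40,0.3],[60,0,0,50,0],[60,0,0,50,0],[60,0,0,50,0],[60,0,0,20,0]]]}' >/dev/null; python3 -m handwheel '{"deltas": [[[60,0,0,14,0],[60,0,0,0,0]]]}'; python3 st.py .4652 -.2186 .003
```

```text
time_s: 6.35
ee_pos: [0.465, -0.2185, 0.0066]
tool_rot: [2.598, -1.766, -0.003]
ft_force: [0.7, -0.3, 0.1]
gripper_width: 0.703
grasp_force: 0.0
t 6.35 pos [ 0.465  -0.2185  0.0066] yaw -68.41 zax [-0.002  0.001 -1.   ] F [ 0.7 -0.3  0.1] T [-0.02 -0.03  0.  ] q1,6 [-27.9 130.5] w 0.703 g 0.0
tool shift mm [ 0.1 -0.1  3.6]
```

```bash

python3 -m handwheel '{"deltas": [[[40,0,0,3.4,0],[22,0,0,0,0],[10,0,0,0,0],[0,0,0,0,0],[0,0,0,0,0]]]}' 100 ; python3 -m handwheel '{"deltas": [[[0,0,0,0,0],[0,0,0,0,0]]]}' 110;  python3 st.py
python3 -m handwheel '{"deltas": [[[0,0,0,-20,0],[0,0,0,-30,0],[0,0,0,-20,0],[0,0,0,0,0]]]}' ;python3 st.py
python3 - <<'E'
from h import *
for n in("top","side"):
    p,d=grab_frame(n);np.savez(f"{n}1.npz",p=p,d=d)
p=np.load("side1.npz")["p"];q=np.load("top1.npz")["p"]
cv2.imwrite("pics/lift.png",np.hstack([cv2.resize(p[200:320,200:370],None,fx=2.3,fy=2.3),cv2.resize(q[215:335,300:470],None,fx=2.3,fy=2.3)]))
E
```

```text
time_s: 6.98
ee_pos: [0.4664, -0.2194, 0.0053]
tool_rot: [2.597, -1.767, 0.003]
ft_force: [-1.7, -0.5, 6.0]
gripper_width: 0.23
grasp_force: 99.1
time_s: 7.22
ee_pos: [0.4664, -0.2194, 0.0053]
tool_rot: [2.597, -1.767, 0.003]
ft_force: [-2.5, 0.1, 6.1]
gripper_width: 0.227
grasp_force: 107.8
t 7.22 pos [ 0.4664 -0.2194  0.0053] yaw -68.47 zax [ 0.001 -0.001 -1.   ] F [-2.5  0.1  6.1] T [0.   0.49 0.07] q1,6 [-27.9 130.5] w 0.227 g 107.8
time_s: 7.72
ee_pos: [0.4669, -0.2194, 0.0754]
tool_rot: [-2.596, 1.768, -0.006]
ft_force: [0.5, -0.6, -5.1]
gripper_width: 0.229
grasp_force: 108.4
t 7.72 pos [ 0.4669 -0.2194  0.0754] yaw -68.5 zax [ 0.004 -0.002 -1.   ] F [ 0.5 -0.6 -5.1] T [-0.18 -0.12 -0.06] q1,6 [-27.9 130.6] w 0.229 g 108.4
```

View pics/lift.png

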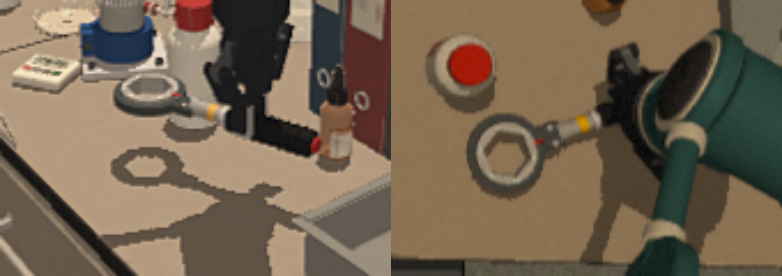

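```bash
cat > ring.py <<'E'
from h import *
from scipy.optimize import least_squares
def ring(c0,zt,p,d,ci,hdir,tol=.012):
    """ring pose from top camera depth: guess c0 (xy), top height zt, handle dir (rad)"""
    C=cloud(ci,d);k=(np.hypot(C[...,0]-c0[0],C[...,1]-c0[1])<.05)&(abs(C[...,2]-zt)<tol)
    q=C[k];hx=np.array([np.cos(hdir),np.sin(hdir)])
    A=np.c_[(q[:,:2]-c0)@hx,(q[:,:2]-c0)@[-hx[1],hx[0]],np.ones(len(q))]
    pl=np.linalg.lstsq(A,q[:,2],rcond=None)[0]
    m=k.astype(np.uint8);cs=max(cv2.findContours(m,0,1)[0],key=cv2.contourArea)[:,0]
    w=np.array([onz(ci,u,v,zt)[:2] for u,v in cs]);s=w[(w-c0)@hx<.015]
    f=least_squares(lambda x:np.hypot(*(s-x[:2]).T)-x[2],[*c0,.039],loss="soft_l1",f_scale=.001).x
    return f,pl,len(q)
E
python3 - <<'E'
from ring import *
ci=camera_info("top")
z=np.load("top0.npz");print(ring(np.array([.419,-.102]),.02,z["p"],z["d"],ci,np.radians(-68.4)))
z=np.load("top1.npz");print(ring(np.array([.419,-.102]),.09,z["p"],z["d"],ci,np.radians(-68.4)))
E
```

```text
(array([ 0.41937718, -0.1024046 ,  0.03806654]), array([-0.00385466, -0.0045175 ,  0.01647359]), 587)
(array([ 0.42196002, -0.10141619,  0.03820312]), array([-0.0029821 , -0.00506038,  0.08581912]), 671)
```

```bash

python3 -m handwheel '{"deltas": [[[0,0,0,-25,0],[0,0,0,-40,0],[0,0,0,-40,0],[0,0,0,-20,0],[0,0,0,0,-8]]]}' >/dev/null; python3 -m handwheel '{"deltas": [[[0,0,0,0,-10],[0,0,0,0,-10],[0,0,0,0,-10],[0,0,0,0,-10],[0,0,0,0,-10]]]}' >/dev/null;python3 -m handwheel '{"deltas": [[[0,0,0,0,-10],[0,0,0,0,-10],[0,0,0,0,-10],[0,0,0,0,-8],[0,0,0,0,-4]]]}' >/dev/null; python3 st.py .419 .206 .2
```

```text
t 9.7 pos [ 0.4644 -0.2181  0.1964] yaw 31.66 zax [-0.003  0.002 -1.   ] F [ 0.1 -0.7 -4.1] T [ 0.09 -0.12  0.01] q1,6 [-27.9  30.4] w 0.231 g 108.2
tool shift mm [ 183.9 -384.8   -2.5]
```

```bash

python3 -m handwheel '{"deltas": [[[0,9.2,-19.2,0,0],[0,18.4,-38.5,0,0],[0,18.4,-38.5,0,0],[0,18.4,-38.5,0,0],[0,18.4,-38.5,0,0]]]}' >/dev/null; python3 -m handwheel '{"deltas": [[[0,18.4,-38.5,0,0],[0,18.4,-38.5,0,0],[0,18.4,-38.5,0,0],[0,18.4,-38.5,0,0],[0,18.4,-38.5,0,0]]]}' ;python3 -m handwheel '{"deltas": [[[0,9.2,-19.2,-2,0],[0,0,0,0,-8],[0,0,0,0,-10],[0,0,0,0,-10],[0,0,0,0,-10]]]}' >/dev/null; python3 -m handwheel '{"deltas": [[[0,0,0,0,-10],[0,0,0,0,-10],[0,0,0,0,-10],[0,0,0,0,-10],[0,0,0,0,-10]]]}' >/dev/null;python3 -m handwheel '{"deltas": [[[0,0,0,0,-10],[0,0,0,0,-6],[0,0,0,0,-4],[0,0,0,0,0]]]}' >/dev/null; python3 st.py .419 .206 .19
python3 - <<'E'
from ring import *
ci=camera_info("top");p,d=grab_frame("top");np.savez("top2.npz",p=p,d=d);s=sensors.state();z=s["ee_pos"][2]-.005+.02
print(ring(np.array([.516,.125]),z,p,d,ci,np.radians(140)))
cv2.imwrite("pics/t2.png",cv2.resize(p[180:300,180:320],None,fx=5,fy=5,interpolation=cv2.INTER_CUBIC))
E
```

```text
time_s: 10.95
ee_pos: [0.4217, 0.1861, 0.1976]
tool_rot: [-3.024, -0.852, 0.003]
ft_force: [1.0, 0.4, -3.6]
gripper_width: 0.228
grasp_force: 108.5
t 12.7 pos [0.4197 0.2057 0.1995] yaw 139.44 zax [-0.003 -0.001 -1.   ] F [-0.  -0.2 -2.9] T [0.06 0.09 0.02] q1,6 [ 23.  -26.4] w 0.23 g 108.6
tool shift mm [ 0.8 -0.2  9.5]
(array([0.51678911, 0.12530835, 0.03797544]), array([-0.00236414,  0.0035426 ,  0.21031855]), 838)
```

View pics/t2.png

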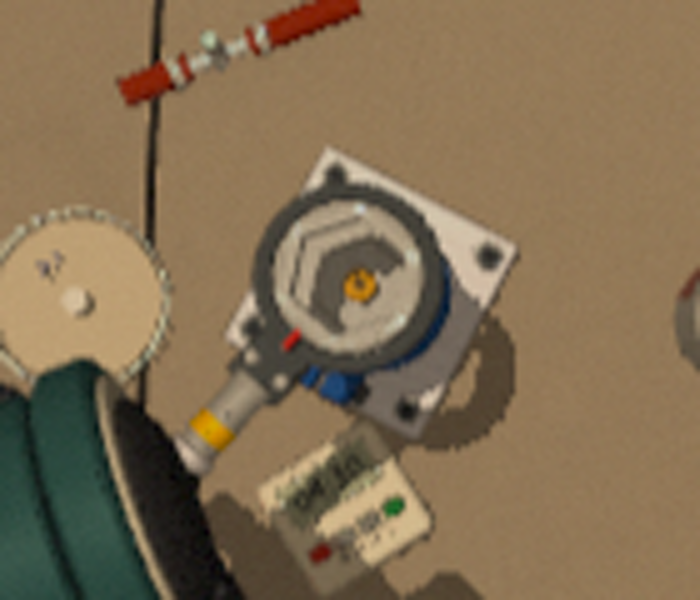

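```bash

python3 -m handwheel '{"deltas": [[[0,0.4,-0.7,15,-0.5],[0,0,0,20,0],[0,0,0,20,0],[0,0,0,8,0],[0,0,0,0,0]]]}' >/dev/null; python3 st.py 
python3 - <<'E'
from ring import *
ci=camera_info("top");p,d=grab_frame("top");np.savez("top3.npz",p=p,d=d);s=sensors.state();z=s["ee_pos"][2]-.005+.02
print(ring(np.array([.516,.125]),z,p,d,ci,np.radians(140)))
E
```

```text
t 13.38 pos [0.4197 0.2049 0.1368] yaw 139.98 zax [-0.002 -0.001 -1.   ] F [-0.1 -0.  -4.4] T [ 0.1   0.17 -0.  ] q1,6 [ 23. -27.] w 0.229 g 108.5
(array([0.51733768, 0.12567359, 0.03810143]), array([-0.00481494,  0.00670616,  0.14748098]), 740)
```

```bash

python3 -m handwheel '{"deltas": [[[0,0.4,-0.9,4,0],[0,0,0,3,0],[0,0,0,3,0]]]}' ; python3 -m handwheel '{"deltas": [[[0,0,0,2,0],[0,0,0,2,0]]]}'; python3 st.py
```

```text
time_s: 13.8
ee_pos: [0.4199, 0.2049, 0.128]
tool_rot: [1.074, 2.952, 0.001]
ft_force: [-0.1, 0.1, -3.9]
gripper_width: 0.228
grasp_force: 108.5
time_s: 14.05
ee_pos: [0.4197, 0.2049, 0.1242]
tool_rot: [-1.075, -2.952, -0.0]
ft_force: [-1.6, -0.8, -5.3]
gripper_width: 0.232
grasp_force: 108.5
t 14.05 pos [0.4197 0.2049 0.1242] yaw 139.97 zax [-0.  0. -1.] F [-1.6 -0.8 -5.3] T [ 0.19  0.52 -0.15] q1,6 [ 23. -27.] w 0.232 g 108.5
```

```bash

python3 -m handwheel '{"deltas": [[[0,0,0,2,0],[0,0,0,2,0],[0,0,0,2,0]]]}' ; python3 -m handwheel '{"deltas": [[[0,0,0,2,0],[0,0,0,2,0],[0,0,0,0,0]]]}'; python3 st.py
```

```text
time_s: 14.42
ee_pos: [0.4196, 0.2047, 0.1175]
tool_rot: [-1.075, -2.952, 0.001]
ft_force: [-0.4, -1.5, -3.3]
gripper_width: 0.225
grasp_force: 108.6
time_s: 14.8
ee_pos: [0.4196, 0.2047, 0.1136]
tool_rot: [-1.074, -2.952, 0.0]
ft_force: [-2.0, -0.3, -4.0]
gripper_width: 0.229
grasp_force: 108.6
t 14.8 pos [0.4196 0.2047 0.1136] yaw 140.0 zax [-0. -0. -1.] F [-2.  -0.3 -4. ] T [ 0.01  0.37 -0.17] q1,6 [ 23. -27.] w 0.229 g 108.6
```

```bash

python3 -m handwheel '{"deltas": [[[0,0,0,1,0],[0,0,0,1,0],[0,0,0,1,0],[0,0,0,0,0]]]}' ; python3 st.py
python3 - <<'E'
from ring import *
ci=camera_info("top");p,d=grab_frame("top");np.savez("top4.npz",p=p,d=d)
print(ring(np.array([.516,.125]),.1275,p,d,ci,np.radians(140),.008))
cv2.imwrite("pics/t4.png",cv2.resize(p[190:290,200:310],None,fx=5,fy=5,interpolation=cv2.INTER_CUBIC))
E
```

```text
time_s: 15.3
ee_pos: [0.4197, 0.205, 0.1115]
tool_rot: [-1.075, -2.952, -0.0]
ft_force: [-5.3, -0.1, 2.4]
gripper_width: 0.228
grasp_force: 109.4
t 15.3 pos [0.4197 0.205  0.1115] yaw 139.99 zax [-0.  0. -1.] F [-5.3 -0.1  2.4] T [-0.31  0.52 -0.31] q1,6 [ 23. -27.] w 0.228 g 109.4
(array([0.51729854, 0.12545987, 0.03782877]), array([-0.01433545,  0.00464487,  0.12480714]), 953)
```

View pics/t4.png

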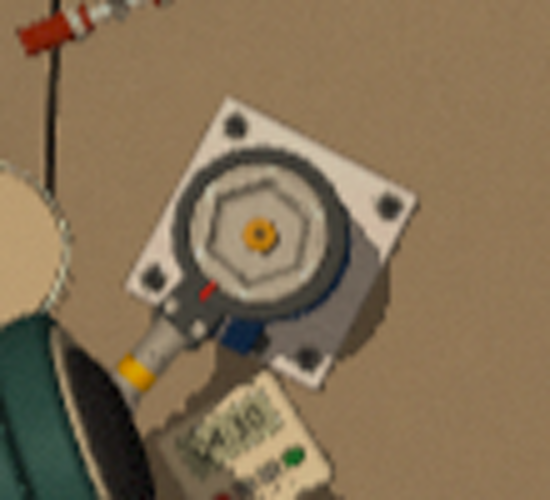

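```bash
cat > tq.py <<'E'
from h import *
from scipy.spatial.transform import Rotation as Ro
s=sensors.state();R=Ro.from_rotvec(s["tool_rot"]).as_matrix();c=np.array([.5165,.1252]);r=s["ee_pos"][:2]-c;F=s["ft_force"]
y=R[:2,1];x=R[:2,0]
print("t",round(float(s["time_s"]),2),"ang",np.degrees(np.arctan2(r[1],r[0])).round(2),"yaw",np.degrees(np.arctan2(R[1,0],R[0,0])).round(2),"r",np.hypot(*r).round(4),"Ft",(F[:2]@y).round(1),"Fr",(F[:2]@x).round(1),"Fz",F[2].round(1),"Tz",s["torque"][2].round(2),"M",(s["torque"][2]+r[0]*F[1]-r[1]*F[0]).round(2),"z",s["ee_pos"][2].round(4))
E
python3 tq.py
python3 -m handwheel '{"deltas": [[[0,-0.1,4.4,0,2],[0,-0.1,4.4,0,2],[0,0,0,0,0]]]}'>/dev/null; python3 tq.py
python3 -m handwheel '{"deltas": [[[0,-0.1,4.4,0,2],[0,-0.1,4.4,0,2],[0,0,0,0,0]]]}'>/dev/null; python3 tq.py
```

```text
t 15.35 ang 140.49 yaw 139.99 r 0.1255 Ft -2.7 Fr 3.7 Fz 1.5 Tz -0.39 M -0.05 z 0.1115
t 15.72 ang 136.69 yaw 135.96 r 0.1256 Ft -5.4 Fr 4.6 Fz 3.6 Tz -0.48 M 0.19 z 0.1113
t 16.1 ang 133.03 yaw 132.02 r 0.126 Ft -8.0 Fr 5.3 Fz 5.1 Tz -0.21 M 0.79 z 0.1111
```

```bash

python3 -m handwheel '{"deltas": [[[0,-0.1,4.4,0,2],[0,-0.1,4.4,0,2],[0,0,0,0,0]]]}'>/dev/null; python3 tq.py
python3 -m handwheel '{"deltas": [[[0,-0.1,4.4,0,2],[0,-0.1,4.4,0,2],[0,0,0,0,0]]]}'>/dev/null; python3 tq.py
python3 -m handwheel '{"deltas": [[[0,-0.1,4.4,0,2],[0,-0.1,4.4,0,2],[0,0,0,0,0]]]}'>/dev/null; python3 tq.py
```

```text
t 16.48 ang 129.03 yaw 128.02 r 0.1259 Ft -7.9 Fr 5.8 Fz 4.5 Tz -0.19 M 0.79 z 0.1111
t 16.85 ang 125.06 yaw 124.01 r 0.1258 Ft -8.9 Fr 4.9 Fz 4.7 Tz -0.19 M 0.92 z 0.1111
t 17.23 ang 121.05 yaw 120.01 r 0.1257 Ft -8.1 Fr 5.6 Fz 5.3 Tz -0.19 M 0.82 z 0.1111
```

```bash
cat > ptr.py <<'E'
from h import *
from scipy.spatial.transform import Rotation as Ro
def ptr(p,yaw,c=(.5165,.1252)):
    ci=camera_info("top");h=cv2.cvtColor(p,cv2.COLOR_BGR2HSV)
    m=cv2.inRange(h,(0,150,60),(8,255,255))|cv2.inRange(h,(172,150,60),(180,255,255))
    ys,xs=np.nonzero(m);W=np.array([onz(ci,u,v,.1285)[:2] for u,v in zip(xs,ys)])-c
    R=np.hypot(*W.T);k=(R>.018)&(R<.04);w=(h[ys,xs,1].astype(float))[k]
    q=(W[k]*w[:,None]).sum(0)/w.sum();a=np.degrees(np.arctan2(q[1],q[0]))
    return k.sum(),a.round(2),(a-yaw).round(2)
if __name__=="__main__":
    print("base",ptr(np.load("top4.npz")["p"],139.99))
    p,d=grab_frame("top");R=Ro.from_rotvec(sensors.state()["tool_rot"]).as_matrix()
    print("ptr",ptr(p,np.degrees(np.arctan2(R[1,0],R[0,0]))))
E
python3 ptr.py
python3 -m handwheel '{"deltas": [[[0,-0.1,4.4,0,2],[0,-0.1,4.4,0,2],[0,0,0,0,0]]]}'>/dev/null; python3 tq.py;python3 ptr.py|tail -1
python3 -m handwheel '{"deltas": [[[0,-0.1,4.4,0,2],[0,-0.1,4.4,0,2],[0,0,0,0,0]]]}'>/dev/null; python3 tq.py; python3 ptr.py|tail -1
```

```text
base (np.int64(7), np.float64(139.96), np.float64(-0.03))
ptr (np.int64(6), np.float64(121.78), np.float64(1.76))
t 17.65 ang 117.05 yaw 116.01 r 0.1256 Ft -8.3 Fr 5.7 Fz 6.2 Tz -0.17 M 0.85 z 0.1111
ptr (np.int64(8), np.float64(118.14), np.float64(2.13))
t 18.07 ang 113.06 yaw 112.0 r 0.1255 Ft -9.4 Fr 4.9 Fz 4.9 Tz -0.28 M 0.88 z 0.1111
ptr (np.int64(8), np.float64(114.08), np.float64(2.07))
```

```bash

python3 -m handwheel '{"deltas": [[[0,-0.1,4.4,0,2],[0,-0.1,4.4,0,2],[0,0,0,0,0]]]}'>/dev/null; python3 tq.py; python3 ptr.py|tail -1
python3 -m handwheel '{"deltas": [[[0,-0.1,4.4,0,2],[0,0,0,0,0]]]}'>/dev/null; python3 tq.py; python3 ptr.py|tail -1
```

```text
t 18.5 ang 109.1 yaw 108.01 r 0.1254 Ft -10.3 Fr 3.9 Fz 5.6 Tz -0.17 M 1.11 z 0.1111
ptr (np.int64(9), np.float64(110.39), np.float64(2.36))
t 18.8 ang 107.17 yaw 106.03 r 0.1254 Ft -9.7 Fr 3.7 Fz 6.2 Tz 0.0 M 1.21 z 0.111
ptr (np.int64(8), np.float64(109.0), np.float64(2.96))
```

```bash

python3 -m handwheel '{"deltas": [[[0,-0.1,4.4,0,2],[0,0,0,0,0]]]}'>/dev/null; python3 tq.py; python3 ptr.py|tail -1
python3 -m handwheel '{"deltas": [[[0,-0.1,4.4,0,2],[0,0,0,0,0]]]}'>/dev/null; python3 tq.py; python3 ptr.py|tail -1
```

```text
t 19.1 ang 105.17 yaw 104.02 r 0.1253 Ft -10.7 Fr 4.2 Fz 6.3 Tz 0.01 M 1.34 z 0.111
ptr (np.int64(8), np.float64(108.13), np.float64(4.09))
t 19.4 ang 103.15 yaw 102.02 r 0.1253 Ft -10.3 Fr 5.1 Fz 4.3 Tz -0.09 M 1.18 z 0.111
ptr (np.int64(8), np.float64(107.28), np.float64(5.24))
```

```bash

python3 -m handwheel '{"deltas": [[[0,-0.1,4.4,0,2],[0,0,0,0,0]]]}'>/dev/null; python3 tq.py; python3 ptr.py|tail -1
python3 -m handwheel '{"deltas": [[[0,-0.1,4.4,0,2],[0,0,0,0,0]]]}'>/dev/null; python3 tq.py; python3 ptr.py|tail -1
```

```text
t 19.7 ang 101.14 yaw 100.02 r 0.1252 Ft -10.7 Fr 4.4 Fz 5.8 Tz -0.06 M 1.27 z 0.111
ptr (np.int64(8), np.float64(106.46), np.float64(6.42))
t 20.0 ang 99.12 yaw 98.02 r 0.1252 Ft -10.6 Fr 4.0 Fz 5.0 Tz -0.03 M 1.28 z 0.111
ptr (np.int64(8), np.float64(105.49), np.float64(7.46))
```

```bash

python3 -m handwheel '{"deltas": [[[0,-0.1,4.4,0,2],[0,0,0,0,0]]]}'>/dev/null; python3 tq.py; python3 ptr.py|tail -1;
python3 - <<'E'
from h import *
p,d=grab_frame("top")
cv2.imwrite("pics/t5.png",cv2.resize(p[205:275,215:290],None,fx=8,fy=8,interpolation=cv2.INTER_CUBIC))
E
```

```text
t 20.3 ang 97.12 yaw 96.02 r 0.1251 Ft -10.0 Fr 3.0 Fz 5.2 Tz -0.02 M 1.23 z 0.111
ptr (np.int64(7), np.float64(104.99), np.float64(8.96))
```

View pics/t5.png

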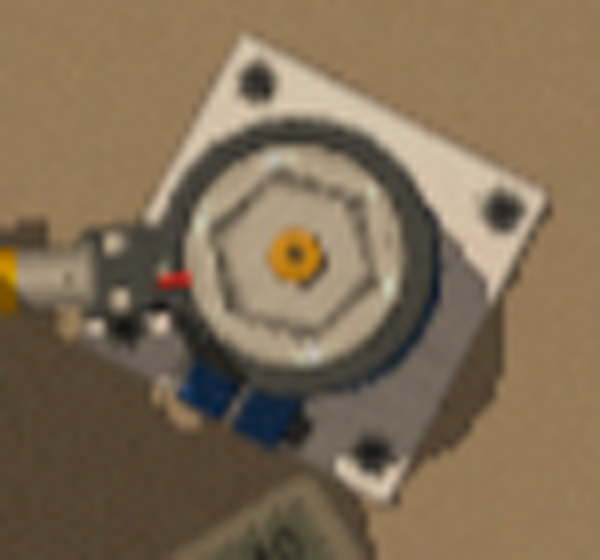

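```bash

python3 -m handwheel '{"deltas": [[[0,-0.1,-4.4,0,-2],[0,-0.1,-4.4,0,-2],[0,-0.1,-4.4,0,-2],[0,-0.1,-4.4,0,-2],[0,0,0,0,0]]]}'>/dev/null; python3 tq.py; python3 ptr.py|tail -1
python3 -m handwheel '{"deltas": [[[0,-0.1,-2.2,0,-1],[0,0,0,0,0]]]}'>/dev/null; python3 tq.py; python3 ptr.py|tail -1
python3 -m handwheel '{"deltas": [[[0,-0.1,-2.2,0,-1],[0,0,0,0,0]]]}'>/dev/null; python3 tq.py; python3 ptr.py|tail -1
```

```text
t 21.02 ang 104.58 yaw 103.95 r 0.1253 Ft -6.8 Fr 3.9 Fz 2.8 Tz -0.62 M 0.22 z 0.1115
ptr (np.int64(8), np.float64(105.5), np.float64(1.57))
t 21.32 ang 105.42 yaw 104.92 r 0.1253 Ft -6.0 Fr 5.4 Fz 3.5 Tz -0.68 M 0.07 z 0.1116
ptr (np.int64(7), np.float64(106.7), np.float64(1.78))
t 21.62 ang 106.36 yaw 105.92 r 0.1253 Ft -5.5 Fr 5.3 Fz 3.0 Tz -0.73 M -0.05 z 0.1116
ptr (np.int64(8), np.float64(107.34), np.float64(1.42))
```

```bash

python3 -m handwheel '{"deltas": [[[0,0.7,-1,0,0],[0,0,0,-1,0],[0,0,0,0,0]]]}'>/dev/null; python3 tq.py
python3 -m handwheel '{"deltas": [[[0,0,0,-2,0],[0,0,0,-2,0]]]}'>/dev/null; python3 tq.py
```

```text
t 22.05 ang 106.62 yaw 105.98 r 0.1253 Ft -2.9 Fr 4.9 Fz 0.7 Tz -0.42 M -0.06 z 0.112
t 22.3 ang 106.95 yaw 106.0 r 0.1247 Ft -2.1 Fr 1.9 Fz -6.5 Tz -0.19 M 0.06 z 0.115
```

```bash

python3 -m handwheel '{"deltas": [[[0,0,0,-3,0],[0,0,0,-3,0],[0,0,0,-3,0]]]}'>/dev/null; python3 tq.py
python3 -m handwheel '{"deltas": [[[0,0,0,-4,0],[0,0,0,-5,0],[0,0,0,-5,0],[0,0,0,0,0]]]}'>/dev/null; python3 tq.py
```

```text
t 22.68 ang 106.87 yaw 105.99 r 0.1246 Ft -2.7 Fr 2.6 Fz -7.3 Tz -0.34 M -0.01 z 0.1247
t 23.18 ang 106.15 yaw 106.01 r 0.1246 Ft -0.2 Fr -0.1 Fz -3.9 Tz 0.02 M 0.04 z 0.1401
```

```bash

python3 -m handwheel '{"deltas": [[[0,0,0,-20,0],[0,0,0,-25,0],[0,0,0,-15,0],[0,0,0,0,7],[0,0,0,0,10]]]}'>/dev/null
python3 -m handwheel '{"deltas": [[[0,0,0,0,10],[0,0,0,0,10],[0,0,0,0,10],[0,0,0,0,10],[0,0,0,0,10]]]}'>/dev/null
python3 -m handwheel '{"deltas": [[[0,0,0,0,7],[0,0,0,0,0]]]}'>/dev/null; python3 st.py .4664 -.2194 .2
```

```text
t 24.68 pos [0.4807 0.2445 0.1987] yaw 32.09 zax [ 0. -0. -1.] F [-0.1 -0.3 -4.7] T [ 0.11 -0.12  0.05] q1,6 [24.3 82.2] w 0.227 g 108.6
tool shift mm [-258.5  385.4   -1.2]
```

```bash

python3 -m handwheel '{"deltas": [[[0,-10.8,16,0,0],[0,-21.5,32.1,0,0],[0,-21.5,32.1,0,0],[0,-21.5,32.1,0,0],[0,-21.5,32.1,0,0]]]}'>/dev/null
python3 -m handwheel '{"deltas": [[[0,-21.5,32.1,0,0],[0,-21.5,32.1,0,0],[0,-21.5,32.1,0,0],[0,-21.5,32.1,0,0],[0,-21.5,32.1,0,0]]]}'>/dev/null
python3 -m handwheel '{"deltas": [[[0,-21.5,32.1,0,0],[0,-21.5,32.1,0,0],[0,-10.8,16,0,0],[0,0,0,0,7],[0,0,0,0,10]]]}'>/dev/null
python3 -m handwheel '{"deltas": [[[0,0,0,0,10],[0,0,0,0,10],[0,0,0,0,10],[0,0,0,0,10],[0,0,0,0,10]]]}'>/dev/null
python3 -m handwheel '{"deltas": [[[0,0,0,0,10],[0,0,0,0,10],[0,0,0,0,10],[0,0,0,0,3.5],[0,0,0,0,0]]]}'>/dev/null; python3 st.py .4664 -.2194 .02
```

```text
t 27.8 pos [ 0.4654 -0.2186  0.1988] yaw -68.4 zax [-0.001  0.    -1.   ] F [-0.4 -0.5 -3.5] T [-0.17 -0.09  0.02] q1,6 [-27.9 130.5] w 0.233 g 108.7
tool shift mm [  1.2  -0.7 178.8]
```

```bash

python3 -m handwheel '{"deltas": [[[0,1.2,-0.7,25,0],[0,0,0,40,0],[0,0,0,40,0],[0,0,0,40,0],[0,0,0,20,0]]]}'>/dev/null
python3 -m handwheel '{"deltas": [[[0,0,0,8,0],[0,0,0,0,0]]]}'>/dev/null;python3 st.py .4664 -.2194 .0053
python3 - <<'E'
from ring import *
ci=camera_info("top");p,d=grab_frame("top");z=sensors.state()["ee_pos"][2]+.015
print(ring(np.array([.419,-.102]),z,p,d,ci,np.radians(-68.4)))
E
```

```text
t 28.68 pos [ 0.467  -0.2196  0.0259] yaw -68.45 zax [-0.  0. -1.] F [ 0.3 -0.3 -4.8] T [-0.18 -0.07  0.03] q1,6 [-27.9 130.5] w 0.23 g 108.5
tool shift mm [-0.4  0.5 20.6]
(array([ 0.4219943 , -0.10176087,  0.03826613]), array([0.0029321 , 0.00640474, 0.03693995]), 610)
```

```bash

python3 -m handwheel '{"deltas": [[[0,0,0,10,0],[0,0,0,6,0],[0,0,0,3,0],[0,0,0,1,0],[0,0,0,0,0]]]}'>/dev/null;python3 st.py
```

```text
t 29.35 pos [ 0.467  -0.2196  0.0059] yaw -68.5 zax [ 0.  0. -1.] F [-0.5  0.1 -3.1] T [-0.15 -0.06 -0.01] q1,6 [-27.9 130.6] w 0.226 g 108.7
```

```bash

python3 -m handwheel '{"deltas": [[[0,0,0,0.8,0],[0,0,0,0,0]]]}'>/dev/null;python3 st.py
python3 -m handwheel '{"deltas": [[[24,0,0,0,0],[32,0,0,0,0],[50,0,0,0,0],[60,0,0,0,0],[60,0,0,0,0]]]}' 20 >/dev/null;python3 st.py
python3 -m handwheel '{"deltas": [[[60,0,0,-10,0],[60,0,0,-30,0],[60,0,0,-40,0],[60,0,0,-40,0],[60,0,0,-40,0]]]}'>/dev/null;python3 -m handwheel '{"deltas": [[[60,0,0,-30,0],[60,0,0,0,0],[60,0,0,0,0]]]}'>/dev/null;python3 st.py
python3 - <<'E'
from ring import *
ci=camera_info("top");p,d=grab_frame("top");np.savez("topF.npz",p=p,d=d)
print(ring(np.array([.42,-.102]),.02,p,d,ci,np.radians(-68.4)))
p0=np.load("top0.npz")["p"]
cv2.imwrite("pics/fin.png",np.vstack([p0[180:330,100:470],p[180:330,100:470]])[:, :])
E
```

```text
t 29.6 pos [ 0.4673 -0.2197  0.0054] yaw -68.5 zax [ 0.001 -0.    -1.   ] F [-0.2  0.  -3.4] T [-0.09 -0.02  0.05] q1,6 [-27.9 130.6] w 0.232 g 109.0
t 30.23 pos [ 0.467  -0.2196  0.0051] yaw -68.5 zax [ 0. -0. -1.] F [ 0.7 -0.6  1.1] T [-0.03  0.01 -0.03] q1,6 [-27.9 130.6] w 0.704 g 0.0
t 31.23 pos [ 0.4665 -0.2193  0.1946] yaw -68.5 zax [-0.001  0.    -1.   ] F [ 0.5  0.9 -0.3] T [-0.02 -0.02  0.04] q1,6 [-27.9 130.6] w 0.702 g 0.0
(array([ 0.42203431, -0.10144352,  0.03806172]), array([-0.00624815, -0.00538435,  0.01649682]), 592)
```

View pics/fin.png

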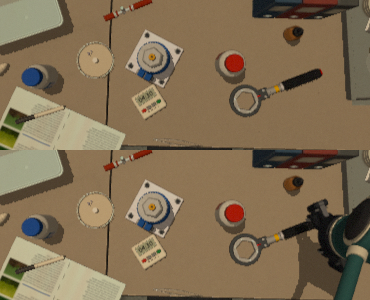

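```bash
python3 - <<'E'
from meas import *
ci=camera_info("top")
for n in("top0","topF"):
    z=np.load(n+".npz");C=cloud(ci,z["d"]);near=np.hypot(C[...,0]-.516,C[...,1]-.125)<.06
    z8=cv2.resize(np.where(near,C[...,2],0).astype(np.float32),None,fx=8,fy=8,interpolation=cv2.INTER_CUBIC)
    k=max(cv2.findContours((z8>.116).astype(np.uint8),0,1)[0],key=cv2.contourArea)[:,0]
    w=np.array([onz(ci,u,v,.124)[:2] for u,v in (k+.5)/8-.5]);print(n,hexori(w)[1])
r=ticket.hand_in();print(r)
E
```

```text
top0 19.605850770243947
topF 50.68447228410703
the job is handed in; nothing more can be done
None
```

The wrench broke over on the cap's hexagon after turning the cap about 29° (0.5 rad), and I stopped there. It is now back flat, within a few millimetres of where it lay, with nothing else visibly moved. The job is handed in; no verdict came back, and the final cap angle of about 0.7–0.75 rad is inferred from the measured torque, not read directly.

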